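# Set the annealing box's roof vent to half open

### The arm

A 7-joint arm with a two-finger parallel gripper is mounted at the origin on the work surface. World frame = base frame: x ahead of the robot, y to its left, z up, the work surface at z = 0. Lengths are in mm, angles in rad, forces in N, time in s.
With the tool pointing down it reaches from about 425 to 1025 mm from the base axis. Payload 9.4 kg.
Tool frame: the origin (TCP) lies midway between the tips of the shut fingers; the grasp point (between the pads) lies 19 mm behind it (grip_depth is the distance from the TCP to the grasp point, in mm); x points along the fingers, z is the direction in which the jaws open and shut, and the axes are right-handed (so a half turn about x gives the same grasp; the last joint's range is limited). The gripper opens to 85 mm and grips with 20 to 120 N. Pads are 22 mm wide; open, the fingers measure 114 mm over their backs; the gripper's body (76 mm by 85 mm) begins 54 mm behind the grasp point. The pads swing forward as they close: fully open they stand 13 mm farther back than shut.
Start: joints at [1.102, 0.599, -0.003, 1.599, 0.002, 0.943, -0.08], TCP at [276.832, -670.066, 191.875] pointing down, gripper open.
Joint ranges: [-2.57, 2.57], [-0.35, 1.97], [-1.29, 1.29], [0.11, 2.56], [-1.05, 4.19], [0.11, 1.86], [-2.63, 2.63]. Speed limits (rad/s): [2.22, 2.22, 3.01, 3.01, 3.14, 3.14, 3.14].

### API

Orientations are given as a rotation vector (axis times angle).
In Python, from rig import * gives the robot as it stands. The module is installed in compiled form; this text tells all that it offers.
- The arm moves only by the tool carry_out, never from a script. Its argument "rows" is a list of rows, each an object of numbers: "tx", "ty", "tz": the shift along the tool's x, y, z in mm; "rx", "ry", "rz": the turn, a rotation vector about the tool's x, y, z in rad. A call has 1 to 8 rows; each row is the pose to reach, as a shift and turn from the pose commanded when the call began, along the tool's axes at that moment; what a row does not reach only later rows make up. A row lasts 1/8 s, in which the tool goes at most 62.5 mm and 10.7 degrees, less where a joint would pass 70% of its speed; a pose out of reach is approached as far as the arm can. A call with a gripper value outside its range is refused whole. "hand" is the gripper command: -1 is fully open, 1 is shut, values between are in proportion, set as the call begins (left out, the last holds). The fingers move at their own pace and stop on an object; "grip_force" is the grip in N (left out, the last holds). Time passes only in rows, so rows that repeat a pose let the fingers close. It gives the time, the measured TCP pose, the force and the opening at its end, in the units of the state.
- observe(): the state, without advancing time (a new reading comes with each control period).
- read_camera(name): name is "side" or "top" or "wrist"; returns the picture (420x560x3 uint8, red, green, blue); there is no depth.
- camera_params(name): a dict with "fx", "fy", "cx", "cy" (pixels), "extrinsics" (4x4, takes a point from camera to world coordinates). Camera axes: x right, y down, z forward; pixel columns grow to the right and rows downward; lengths in mm; the calibration is good to about 2 mm. A picture is of the moment at which its call begins: read the wrist's pose just before it. camera_params takes no time and is no camera call; for the wrist camera it gives the pose at the moment of the call.
- hand_in(): hands the job in, once; it reports no verdict.
The state is a dict: "time_s": time; "joint_positions": joint angles; "joint_velocities": joint speeds; "joint_torque": joint torques, N m; "tool_pos": TCP position; "tcp_rot": TCP orientation; "ft_force": force on the tool from outside, world axes, zero at the start; "wrist_torque": the same for the moment, N m; "grip_width": finger opening in mm.
Only numpy, scipy, OpenCV 4.12 (cv2) and the standard library are available. Lean on these libraries where they do the work, as an engineer would, in place of code of your own. Each camera call takes 0.05 s, during which the arm holds its last target. There are 200 camera calls.

### The job

Set the roof vent of the annealing box to half open: with the fingertips push the sprung vent slide by the front of its upright tab, straight back from the door, until the stop pin has dropped in behind the slide's tooth, then let go so that the slide springs back and stays latched against the pin. Push gently, do not pinch the tab, leave the pin's knob alone, and do not shift or lift anything that stands about.

Things in the scene. Friction and masses are not known exactly. Their poses are not given: they have to be found in the camera images.
- annealer: Grey sheet-steel annealing box, fixed; 280 mm deep (x), 320 mm wide (y), flat roof 185 mm above the cart top. Origin: centre of its underside; x points from the front (door with brass hook-and-eye latch) to the back, z up. A control housing on its -y side is lower than the roof. Mid-roof is the vent: two guide rails along x with the sliding steel vent plate between (top 8 mm above the roof).
- vent_slide (a joint): Travel of the vent slide to the box's back (+x), m: 0 shut, 0.046 fully open at the end stop. A spring always returns it (3 N at 0, 5.5 N at 0.046; passing the pin adds about 1 N). From about 0.024 on, the pin has dropped behind the tooth and the released slide returns only to 0.023 (half open); released earlier it shuts again. Pushing to 0.030 to 0.042 latches it surely.
- vent_tab (a point): Middle of the front face of the slide's push tab, 24 mm above the roof; moves with the slide. The tab is an upright steel plate 44 mm wide (y), 5 mm thick (x), from 8 to 40 mm above the roof. Close behind it a 140 mm wide yoke, 13 to 21 mm above the roof, moves with it. The flat plate in front of the tab is clear; finger ends 28 mm above the roof meet only the tab.
- stop_pin (a joint): Height of the stop pin above its lowest position, in m: 0 is down (shut or latched); it rises by about 0.0055 while the tooth's ramp passes under it and drops behind the tooth by its own spring.
- pin_knob (a point): Top of the stop pin's round dark knob (17 mm wide), on a low bridge across the slide behind the tab, 70 mm behind the box's centre; 55 mm above the roof with the pin down, 61 mm while lifted. The bridge (34 mm high) starts 16 mm behind the yoke when the slide is fully open. Not to be touched.
- paddle: Loose graphite paddle with a wooden handle lying along x on the box's roof beside the vent (left or right), 190 mm long, 46 mm wide, at most 15 mm high. Origin under its middle. To be left alone.
- roof_post: Loose ceramic kiln post, a cylinder 38 mm in diameter and 38 mm high, standing on the box's roof on the other side of the vent. Origin at the centre of its underside. To be left alone.
- post_low: Lowest of a stack of three loose kiln posts on the cart, each 38 mm in diameter and 38 mm high (stack 114 mm). Origin at the centre of its underside. To be left alone.
- post_mid: Middle post of the stack, origin at the centre of its underside.
- post_top: Top post of the stack, origin at the centre of its underside.
- bottle_shoulder: Cut-off shoulder and neck of a frosted blue bottle standing on its cut rim, 74 mm in diameter, 120 mm high. Origin at the centre of its underside. To be left alone.
- caddy: Beechwood mandrel caddy, a block 80 mm (x) by 150 mm (y) by 55 mm high, with thin steel mandrels standing up to about 245 mm above the cart. Origin at the centre of its underside. To be left alone.
- tongs: Worn nickel tongs lying flat, 260 mm long (along their x), 12 mm high. Origin under their middle. To be left alone.

How it is judged:
By the outcome, as a careful person would: the job done as asked, in the order asked, and still so for the second after the job is handed in, with the robot touching nothing.
It also fails if it takes over 35 s, if anything falls off the work surface, if the arm or the gripper's body presses on something with over 40 N, if the wrist force passes 120 N, or if a joint passes its speed limit or range.

## Working session

There is one attempt and no reset: what is moved stays moved. The work goes in short steps, Python scripts to look and compute and a tool call to move; the robot and the scene stay as the last step left them, time stands still between calls to the robot, and variables do not carry over. Pictures are saved under pics/ and viewed, about 8 in all and at most 12, crops included, and the job is handed in when it is done.

Besides the shell and the picture viewer there is one more tool, called in YAML: its name, and indented under it one key for each argument. carry_out: Moves the arm, as the interface text tells. Its arguments: {"type":"object","properties":{"rows":{"type":"array","items":{"type":"object","properties":{"tx":{"type":"number"},"ty":{"type":"number"},"tz":{"type":"number"},"rx":{"type":"number"},"ry":{"type":"number"},"rz":{"type":"number"}}}},"hand":{"type":"number"},"grip_force":{"type":"number"}},"required":["rows"]}

```bash
mkdir -p pics
python3 - <<'E'
from rig import *
import cv2,numpy as np
np.set_printoptions(precision=4,suppress=True)
s=observe();print({k:np.round(v,3) for k,v in s.items()})
for n in("side","top"):
    cv2.imwrite(f"pics/{n}0.png",read_camera(n)[:,:,::-1]);p=camera_params(n);print(n,p['fx'],p['fy'],p['cx'],p['cy']);print(p['extrinsics'])
E
```

```text
{'time_s': np.float64(0.0), 'joint_positions': array([ 1.102,  0.6  , -0.003,  1.6  ,  0.002,  0.943, -0.08 ]), 'joint_velocities': array([-0.   , -0.001, -0.002,  0.001,  0.001,  0.002, -0.   ]), 'joint_torque': array([ -0.   , -77.644,   1.565, -25.801,   0.012,   0.009,  -0.   ]), 'tool_pos': array([ 276.64 , -669.569,  190.994]), 'tcp_rot': array([ 0.917,  1.371, -0.915]), 'ft_force': array([0.237, 0.157, 0.235]), 'wrist_torque': array([ 0.007,  0.008, -0.009]), 'grip_width': np.float64(85.603)}
side 545.1473463346199 545.1473463346199 280.42238061176533 203.91519088113074
[[  -0.7462    0.4185   -0.5177 1283.0267]
 [   0.6656    0.4863   -0.5661  908.8697]
 [   0.0149   -0.767    -0.6414 1020.5424]
 [   0.        0.        0.        1.    ]]
top 395.7111088857587 395.7111088857587 274.03494016214097 206.4062725689886
[[   0.0248   -0.9791    0.2016  329.503 ]
 [  -0.9997   -0.025     0.0015  131.7253]
 [   0.0036   -0.2016   -0.9795 1389.5081]
 [   0.        0.        0.        1.    ]]
```

View pics/side0.png

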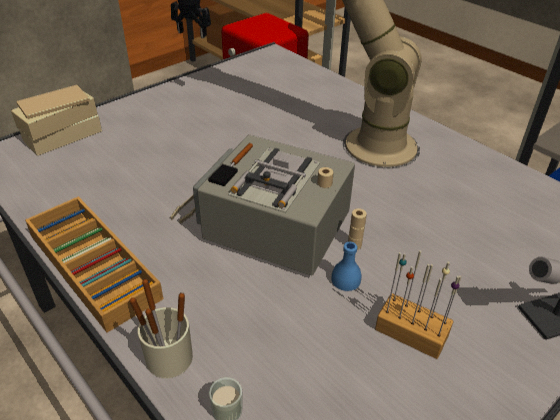

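View pics/top0.png

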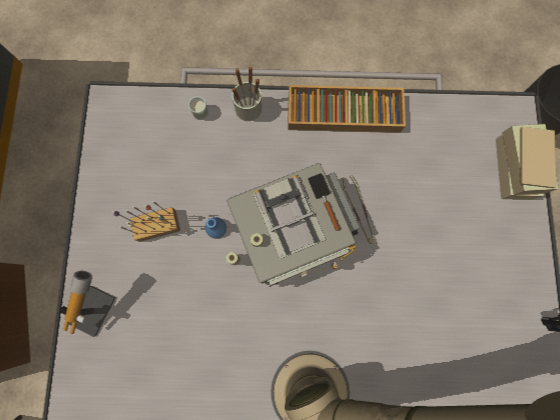

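The box sits ahead of the robot with its door toward the robot. The paddle lies on the right of the vent and the post on the left. I'll enlarge both views.

Run:
```python
import cv2
a=cv2.imread("pics/top0.png")[155:290,220:385];cv2.imwrite("pics/topc.png",cv2.resize(a,None,fx=4.4,fy=4.4,interpolation=cv2.INTER_CUBIC))
a=cv2.imread("pics/side0.png")[130:270,180:365];cv2.imwrite("pics/sidec.png",cv2.resize(a,None,fx=4.2,fy=4.2,interpolation=cv2.INTER_CUBIC))
```

```text
(no output)
```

View pics/topc.png

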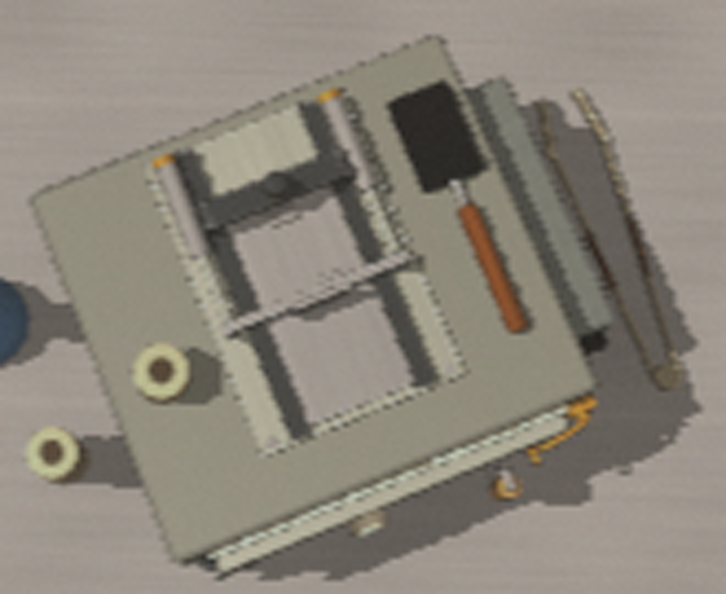

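View pics/sidec.png

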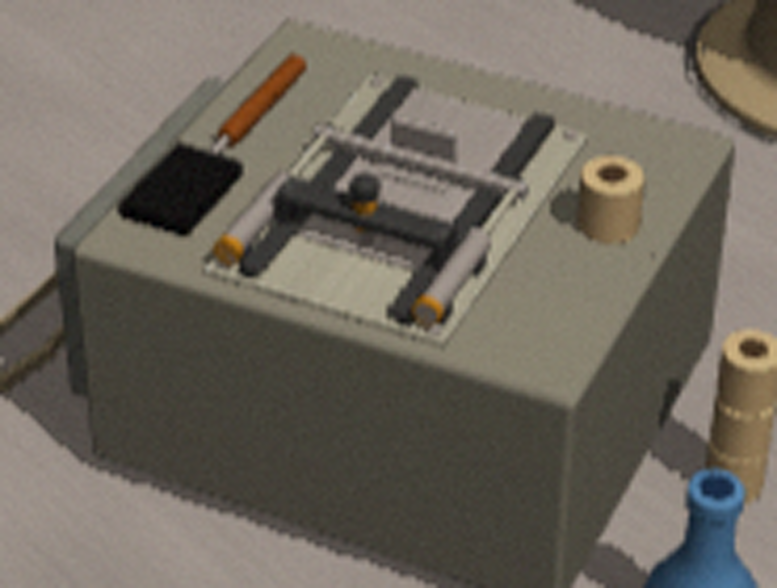

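Top crop roof corners: BL(35,200), BR(437,38), FR(592,395), FL(180,560). Side crop: BL(570,403), FL(735,145), FR(285,22), BR(80,250). The tab's top edge in the side crop has its middle at about (424,131), and the knob is at (364,182).

```bash
cat > h.py <<'E'
from rig import *
import numpy as np,cv2
from scipy.optimize import least_squares
from scipy.spatial.transform import Rotation as R
np.set_printoptions(precision=3,suppress=True)
def proj(n,P,p=None):
    p=p or camera_params(n);E=np.linalg.inv(p['extrinsics']);c=np.atleast_2d(P)@E[:3,:3].T+E[:3,3]
    return np.c_[p['fx']*c[:,0]/c[:,2]+p['cx'],p['fy']*c[:,1]/c[:,2]+p['cy']]
def back(n,uv,z,p=None):
    p=p or camera_params(n);E=p['extrinsics'];d=E[:3,:3]@[(uv[0]-p['cx'])/p['fx'],(uv[1]-p['cy'])/p['fy'],1]
    return E[:3,3]+d*(z-E[2,3])/d[2]
def W(b,L):  # box frame -> world
    c,s=np.cos(b[2]),np.sin(b[2]);L=np.atleast_2d(L)
    return np.c_[b[0]+c*L[:,0]-s*L[:,1],b[1]+s*L[:,0]+c*L[:,1],L[:,2]]
def inv(b,P):
    c,s=np.cos(b[2]),np.sin(b[2]);d=P-np.r_[b[:2],0];return np.r_[c*d[0]+s*d[1],-s*d[0]+c*d[1],P[2]]
E
python3 - <<'E'
from h import *
C=np.array([[140,160,185],[140,-160,185],[-140,-160,185],[-140,160,185.]])
t=np.array([[35,200],[437,38],[592,395],[180,560]])/4.4+[220,155]
s=np.array([[570,403],[80,250],[285,22],[735,145]])/4.2+[180,130]
f=lambda b:np.r_[(proj("top",W(b,C))-t).ravel()*2.9,(proj("side",W(b,C))-s).ravel()*2.4]
r=least_squares(f,[650,50,.35]);b=r.x;print(b);print(r.fun.reshape(-1,2))
S=lambda u,v:(u/4.2+180,v/4.2+130); T=lambda u,v:(u/4.4+220,v/4.4+155)
print("tabtop back",inv(b,back("side",S(424,131),225)))
print("knob",inv(b,back("side",S(364,178),240)),inv(b,back("top",T(278,184),238)))
print("post top",inv(b,back("side",S(612,172),223)),inv(b,back("top",T(162,371),223)))
print("paddle handle end",inv(b,back("top",T(515,325),195)),"blade left",inv(b,back("top",T(425,190),193)))
s=observe();print(R.from_rotvec(s['tcp_rot']).as_matrix())
E
```

```text
[532.767  81.78    0.411]
[[-6.11  -4.293]
 [ 1.926 -4.343]
 [ 5.618 -3.571]
 [-5.554  4.25 ]
 [ 3.199 -0.133]
 [-6.096 -3.485]
 [ 1.934 -5.744]
 [ 3.381 -6.81 ]]
tabtop back [ -3.405   2.624 225.   ]
knob [ 72.746  -0.288 240.   ] [ 68.438  -2.401 238.   ]
post top [-16.662 117.964 223.   ] [-18.531 117.31  223.   ]
paddle handle end [ -77.124 -121.277  195.   ] blade left [  34.697 -101.853  193.   ]
[[-0.001  0.924  0.382]
 [ 0.001  0.382 -0.924]
 [-1.    -0.    -0.001]]
```

```bash
cat >> h.py <<'E'
b=np.array([532.767,81.78,.411])
def go(L,yaw=b[2]):
    s=observe();M=R.from_rotvec(s['tcp_rot']).as_matrix();t=W(b,L)[0]
    c,n=np.cos(yaw),np.sin(yaw);G=np.array([[0,c,n],[0,n,-c],[-1,0,0]])
    print("t",s['time_s'],"tcp",s['tool_pos'],"box",inv(b,s['tool_pos']),"F",s['ft_force'],"w",s['grip_width'])
    print("target",t,"tool shift",M.T@(t-s['tool_pos']),"rot",R.from_matrix(M.T@G).as_rotvec())
E
python3 -c "
from h import *
go([-60,0,310]);print(W(b,[[-60,0,300]]))"
```

```text
t 0.1 tcp [ 276.636 -669.648  191.091] box [-535.016 -586.52   191.091] F [ 0.341 -0.215  0.101] w 85.22647405532301
target [477.764  57.808 310.   ] tool shift [-118.153  463.672 -595.679] rot [-0.019 -0.001  0.   ]
[[477.764  57.808 300.   ]]
```

carry_out:
  rows:
    - {"tx": -60}
    - {"tx": -119}
    - {"tx": -119,"ty": 40,"tz": -40}
    - {"tx": -119,"ty": 80,"tz": -80}
    - {"tx": -119,"ty": 120,"tz": -120}
    - {"tx": -119,"ty": 160,"tz": -160}
    - {"tx": -119,"ty": 200,"tz": -200}
    - {"tx": -119,"ty": 240,"tz": -240,"rx": -0.019}
  hand: 1
  grip_force: 20

```text
$.rows[0]: bad value
```

carry_out:
  rows:
    - {"ty": 31,"tz": -49}
    - {"ty": 62,"tz": -98}
    - {"ty": 93,"tz": -147}
    - {"ty": 124,"tz": -196}
    - {"ty": 155,"tz": -245}
    - {"ty": 186,"tz": -294}
    - {"ty": 210,"tz": -335}
    - {"ty": 217,"tz": -352}

```text
$.rows[0]: bad value
```

```bash
python3 -c "
from h import *
go([-60,0,310])
cv2.imwrite('pics/w1.png',read_camera('wrist')[:,:,::-1]);p=camera_params('wrist');print(p)
import pickle;pickle.dump(p,open('w1.pkl','wb'))"
```

```text
t 0.1 tcp [ 276.636 -669.648  191.091] box [-535.016 -586.52   191.091] F [ 0.341 -0.215  0.101] w 85.22647405532301
target [477.764  57.808 310.   ] tool shift [-118.153  463.672 -595.679] rot [-0.019 -0.001  0.   ]
{'fx': 302.5523918611087, 'fy': 302.5523918611087, 'cx': 283.18378212091, 'cy': 213.75487552896155, 'extrinsics': array([[   0.383,   -0.881,   -0.276,  347.695],
       [  -0.924,   -0.365,   -0.115, -640.115],
       [   0.   ,    0.299,   -0.954,  372.36 ],
       [   0.   ,    0.   ,    0.   ,    1.   ]])}
```

View pics/w1.png

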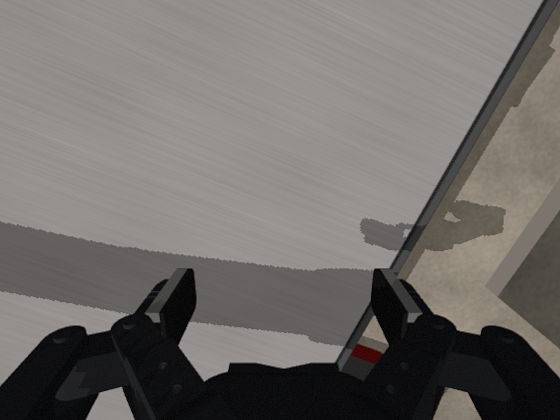

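The moves were refused because every row needs all six fields. The picture shows only the bare table at the start pose (5 viewed so far).

carry_out:
  rows:
    - {"tx": -60,"ty": 0,"tz": 0,"rx": 0,"ry": 0,"rz": 0}
    - {"tx": -119,"ty": 0,"tz": 0,"rx": 0,"ry": 0,"rz": 0}
    - {"tx": -119,"ty": 40,"tz": -40,"rx": 0,"ry": 0,"rz": 0}
    - {"tx": -119,"ty": 80,"tz": -80,"rx": 0,"ry": 0,"rz": 0}
    - {"tx": -119,"ty": 120,"tz": -120,"rx": 0,"ry": 0,"rz": 0}
    - {"tx": -119,"ty": 160,"tz": -160,"rx": 0,"ry": 0,"rz": 0}
    - {"tx": -119,"ty": 200,"tz": -200,"rx": 0,"ry": 0,"rz": 0}
    - {"tx": -119,"ty": 240,"tz": -240,"rx": -0.019,"ry": 0,"rz": 0}
  hand: 1
  grip_force: 20

```text
time_s: 1.15
tool_pos: [407.4, -354.8, 310.8]
tcp_rot: [0.901, 1.376, -0.901]
ft_force: [1.2, -0.4, 1.0]
grip_width: -0.2
```

carry_out:
  rows:
    - {"tx": 0,"ty": 31,"tz": -48,"rx": 0,"ry": 0,"rz": 0}
    - {"tx": 0,"ty": 62,"tz": -96,"rx": 0,"ry": 0,"rz": 0}
    - {"tx": 0,"ty": 93,"tz": -144,"rx": 0,"ry": 0,"rz": 0}
    - {"tx": 0,"ty": 124,"tz": -192,"rx": 0,"ry": 0,"rz": 0}
    - {"tx": 0,"ty": 155,"tz": -240,"rx": 0,"ry": 0,"rz": 0}
    - {"tx": 0,"ty": 186,"tz": -288,"rx": 0,"ry": 0,"rz": 0}
    - {"tx": 0,"ty": 215,"tz": -330,"rx": 0,"ry": 0,"rz": 0}
    - {"tx": 0,"ty": 230,"tz": -350,"rx": 0,"ry": 0,"rz": 0}

```text
time_s: 2.15
tool_pos: [478.1, 59.1, 310.9]
tcp_rot: [0.899, 1.377, -0.898]
ft_force: [1.0, -1.3, 0.4]
grip_width: 0.2
```

```bash
python3 -c "
from h import *
go([-60,0,310])
p=camera_params('wrist');I=read_camera('wrist')[:,:,::-1]
cv2.imwrite('pics/w2.png',cv2.resize(I,None,fx=1.4,fy=1.4,interpolation=2))
import pickle;pickle.dump(p,open('w2.pkl','wb'))"
```

```text
t 2.15 tcp [478.069  59.117 310.909] box [-59.197   1.078 310.909] F [ 1.036 -1.252  0.351] w 0.16992360322575822
target [477.764  57.808 310.   ] tool shift [ 0.908 -0.807  1.076] rot [ 0.003 -0.001 -0.   ]
```

View pics/w2.png

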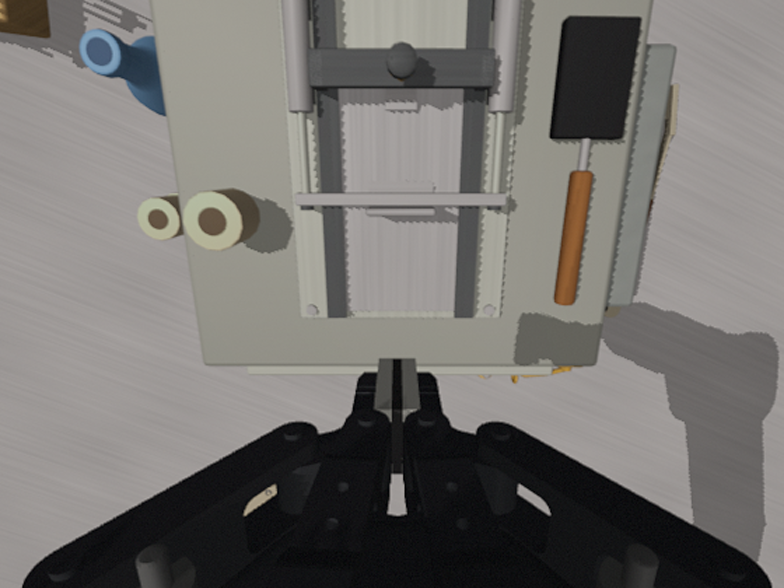

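Wrist view: tool square to the box. The tab's top strip spans columns 367–434 in rows 207–214, the knob is at (402,60), and the finger ends are at (397,358).

```bash
python3 -c "
from h import *
import pickle;p=pickle.load(open('w2.pkl','rb'))
for n,u,v,z in[('tabfrontL',367,213,225),('tabfrontR',434,213,225),('tabback',400,207,225),('knob',402,58,240),('roofFL',205,364,185),('roofFR',598,364,185),('railL',312,310,190),('railR',489,310,190),('tip',397,359,311),('tipL',378,359,311),('tipR',416,359,311)]:
  print(n,inv(b,back(0,(u/1.4,v/1.4),z,p)))
print(inv(b,p['extrinsics'][:3,3]))"
```

```text
tabfrontL [ -9.922  19.667 225.   ]
tabfrontR [ -9.747 -21.95  225.   ]
tabback [ -6.18   -0.805 225.   ]
knob [ 72.52   -1.199 240.   ]
roofFL [-133.252  153.531  185.   ]
roofFR [-132.014 -160.053  185.   ]
railL [-85.688  64.638 190.   ]
railR [-85.148 -68.703 190.   ]
tip [-68.398   0.925 311.   ]
tipL [-68.433   9.83  311.   ]
tipR [-68.362  -7.981 311.   ]
[ 17.657   1.672 492.089]
```

carry_out:
  rows:
    - {"tx": 40,"ty": 0,"tz": 1.5,"rx": 0,"ry": 0,"rz": 0}
    - {"tx": 75,"ty": 0,"tz": 1.5,"rx": 0,"ry": 0,"rz": 0}
    - {"tx": 92,"ty": 0,"tz": 1.5,"rx": 0,"ry": 0,"rz": 0}
    - {"tx": 97,"ty": 0,"tz": 1.5,"rx": 0,"ry": 0,"rz": 0}
    - {"tx": 97,"ty": 0,"tz": 1.5,"rx": 0,"ry": 0,"rz": 0}

```text
time_s: 2.82
tool_pos: [478.8, 54.6, 214.0]
tcp_rot: [0.902, 1.376, -0.902]
ft_force: [0.6, 1.1, 0.5]
grip_width: -0.2
```

```bash
python3 -c "
from h import *
go([-30,0,213])
p=camera_params('wrist');I=read_camera('wrist')[:,:,::-1];J=read_camera('side')[:,:,::-1]
I=cv2.resize(I[60:330,130:430],(600,540),interpolation=2);J=cv2.resize(J[115:255,200:360],None,fx=3.8,fy=3.8,interpolation=2)
cv2.imwrite('pics/w3.png',I);cv2.imwrite('pics/s3.png',J)
import pickle;pickle.dump(p,open('w3.pkl','wb'))"
```

```text
t 2.825 tcp [478.767  54.575 214.038] box [-60.372  -3.365 214.038] F [0.555 1.126 0.481] w -0.15383593989876496
target [505.265  69.794 213.   ] tool shift [ 1.034 30.371 -3.377] rot [-0.  0.  0.]
```

View pics/w3.png

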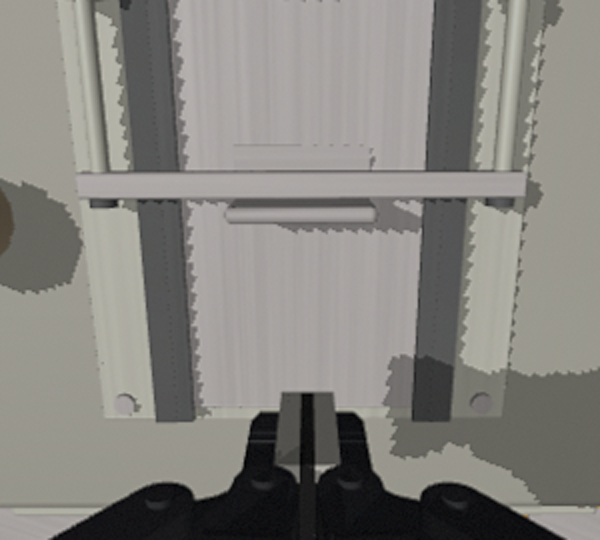

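View pics/s3.png

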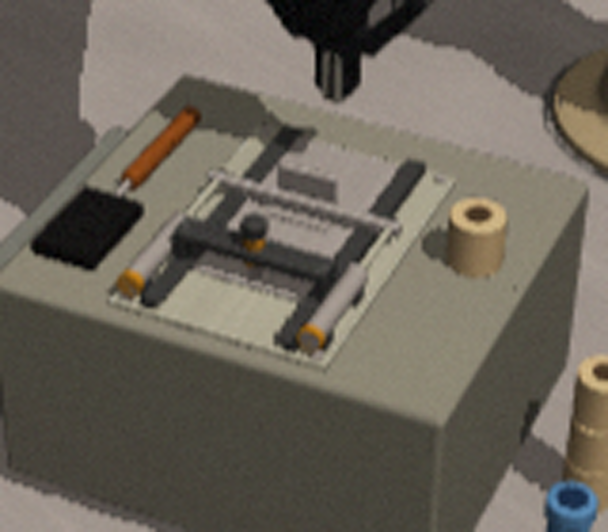

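```bash
python3 -c "
from h import *
import pickle;p=pickle.load(open('w3.pkl','rb'))
print('side tip',inv(b,back('side',(335/3.8+200,100/3.8+115),214)),inv(b,back('side',(335/3.8+200,100/3.8+115),235)))
for n,u,v,z in[('tip',307,392,214),('tabfrontL',225,221,225),('tabfrontR',376,221,225),('tipL',282,392,214),('tipR',333,392,214)]:
  print(n,inv(b,back(0,(u/2+130,v/2+60),z,p)))
go([-60,0,213])"
```

```text
side tip [-109.041  -24.513  214.   ] [-79.69  -11.938 235.   ]
tip [-69.318  -3.452 214.   ]
tabfrontL [-11.234  19.766 225.   ]
tabfrontR [-11.212 -22.837 225.   ]
tipL [-69.319   4.754 214.   ]
tipR [-69.317 -11.986 214.   ]
t 2.925 tcp [479.135  54.738 214.624] box [-59.97   -3.363 214.624] F [ 0.416 -0.818  0.034] w 0.03218161293935824
target [477.764  57.808 213.   ] tool shift [ 1.623 -0.033 -3.364] rot [-0.     0.    -0.001]
```

```bash
python3 -c "
from h import *
import pickle;p=pickle.load(open('w3.pkl','rb'));q=camera_params('side')
f=lambda P,uw,us:np.r_[proj(0,P,p)[0]-uw,proj(0,P,q)[0]-us]
for c in [(335,102),(345,102)]:
  r=least_squares(f,[480,55,230],args=(np.array([282/2+130,392/2+60]),np.array([c[0]/3.8+200,c[1]/3.8+115])))
  print(inv(b,r.x),r.fun)
# calibration cross-check on the tab top back corners, w3 vs s3
for uw,us in [((225,207),(338,182)),((376,207),(280,163))]:
  r=least_squares(f,[520,75,220],args=(np.array([uw[0]/2+130,uw[1]/2+60]),np.array([us[0]/3.8+200,us[1]/3.8+115])))
  print('tab',inv(b,r.x),r.fun)
g=observe()['tool_pos'];print('tcp px wrist',(proj(0,g,p)-[130,60])*2,'side',(proj(0,g,q)-[200,115])*3.8)
J=cv2.imread('pics/s3.png')[40:200,250:450];cv2.imwrite('pics/s3c.png',cv2.resize(J,None,fx=3.5,fy=3.5,interpolation=2))
"
```

```text
[-49.175   2.897 256.396] [ 0.104 -0.08   0.631 -0.212]
[-50.871   3.231 253.167] [-0.276  0.214 -1.64   0.556]
tab [ -7.814  20.14  221.813] [-0.184  0.117 -0.941  0.188]
tab [ -7.312 -22.558 225.109] [-0.231  0.09  -1.131 -0.078]
tcp px wrist [[306.76  366.401]] side [[333.958 142.437]]
```

View pics/s3c.png

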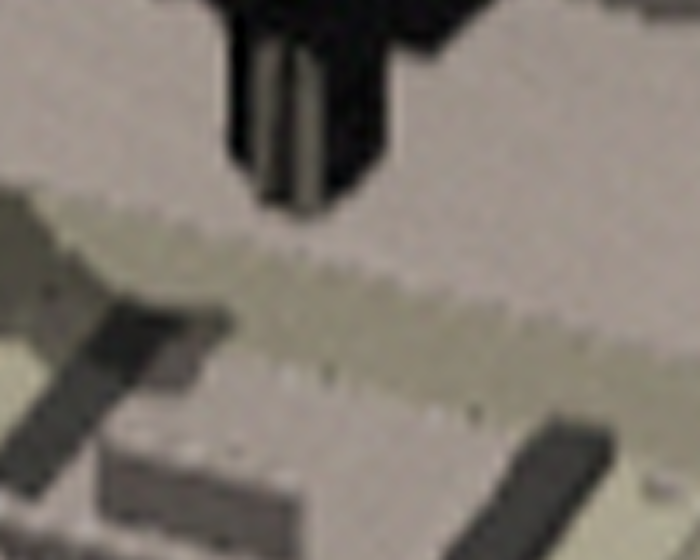

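Both cameras agree that the finger ends are near z≈255, about 40 mm above the reported TCP. The same triangulation puts the tab at the right height. I'll test this harmlessly with a short forward move: if the tips are where the TCP says, they meet the soft spring.

carry_out:
  rows:
    - {"tx": 0,"ty": 12,"tz": -2.5,"rx": 0,"ry": 0,"rz": 0}
    - {"tx": 0,"ty": 24,"tz": -2.5,"rx": 0,"ry": 0,"rz": 0}
    - {"tx": 0,"ty": 32,"tz": -2.5,"rx": 0,"ry": 0,"rz": 0}
    - {"tx": 0,"ty": 38,"tz": -2.5,"rx": 0,"ry": 0,"rz": 0}
    - {"tx": 0,"ty": 44,"tz": -2.5,"rx": 0,"ry": 0,"rz": 0}
    - {"tx": 0,"ty": 44,"tz": -2.5,"rx": 0,"ry": 0,"rz": 0}

```text
time_s: 3.68
tool_pos: [518.3, 74.8, 213.8]
tcp_rot: [0.901, 1.376, -0.901]
ft_force: [-0.2, 0.7, 0.2]
grip_width: -0.6
```

```bash
python3 -c "
from h import *
go([-60,0,213])
p=camera_params('wrist');I=read_camera('wrist')[:,:,::-1];J=read_camera('side')[:,:,::-1];go([-60,0,213])
I=cv2.resize(I[60:330,130:430],(480,432),interpolation=2);J=cv2.resize(J[130:202,230:310],(480,432),interpolation=2)[:,:320]
cv2.imwrite('pics/ws4.png',np.hstack([I,J]))
import pickle;pickle.dump(p,open('w4.pkl','wb'))"
```

```text
t 3.675 tcp [518.291  74.782 213.759] box [-16.066  -0.632 213.759] F [-0.23   0.702  0.163] w -0.6027986841210234
target [477.764  57.808 213.   ] tool shift [  0.762 -43.934  -0.63 ] rot [-0. -0.  0.]
t 3.775 tcp [517.79   74.528 213.778] box [-16.627  -0.665 213.778] F [ 0.217 -0.006  0.037] w -0.1599935971975663
target [477.764  57.808 213.   ] tool shift [  0.796 -43.373  -0.66 ] rot [-0. -0.  0.]
```

View pics/ws4.png

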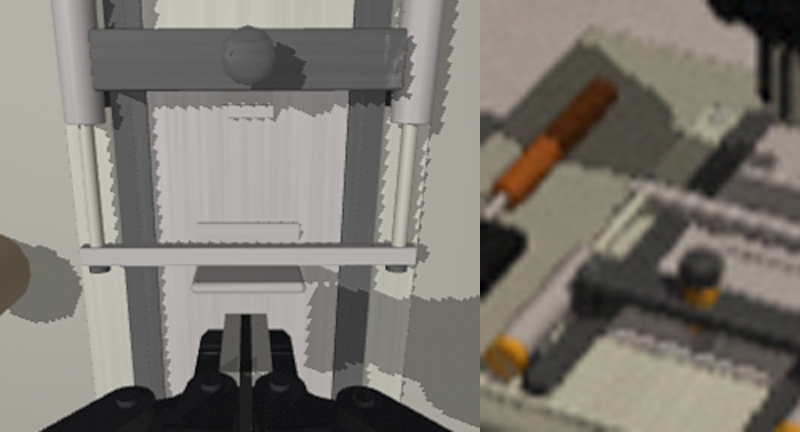

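No contact and no force with the TCP 4 mm short of the tab. I'll go a little further to rule out tips at the nominal height but set back.

carry_out:
  rows:
    - {"tx": 0,"ty": 7,"tz": 0,"rx": 0,"ry": 0,"rz": 0}
    - {"tx": 0,"ty": 14,"tz": 0,"rx": 0,"ry": 0,"rz": 0}
    - {"tx": 0,"ty": 20,"tz": 0,"rx": 0,"ry": 0,"rz": 0}
    - {"tx": 0,"ty": 20,"tz": 0,"rx": 0,"ry": 0,"rz": 0}

```text
time_s: 4.28
tool_pos: [536.8, 83.0, 213.7]
tcp_rot: [0.901, 1.376, -0.901]
ft_force: [-0.5, -0.7, 0.2]
grip_width: 0.1
```

```bash
python3 -c "
from h import *
go([-60,0,213])
I=read_camera('wrist')[:,:,::-1];J=read_camera('side')[:,:,::-1]
cv2.imwrite('pics/w5.png',I);cv2.imwrite('pics/s5.png',J);go([-60,0,213])"
```

```text
t 4.275 tcp [536.784  82.953 213.717] box [  4.151  -0.53  213.717] F [-0.473 -0.712  0.248] w 0.06536549764122336
target [477.764  57.808 213.   ] tool shift [  0.715 -64.151  -0.537] rot [ 0. -0. -0.]
t 4.375 tcp [536.234  82.616 213.743] box [  3.512  -0.619 213.743] F [ 0.031 -0.266 -0.141] w -0.21085074079205213
target [477.764  57.808 213.   ] tool shift [  0.768 -63.512  -0.615] rot [-0. -0.  0.]
```

The TCP is 16 mm past the tab face with no force, so the finger ends really are above the tab, as the cameras showed. I'll back off and lower by about 40 mm in stages, watching the force.

carry_out:
  rows:
    - {"tx": 0,"ty": -30,"tz": 0,"rx": 0,"ry": 0,"rz": 0}
    - {"tx": 0,"ty": -55,"tz": 0,"rx": 0,"ry": 0,"rz": 0}
    - {"tx": 0,"ty": -66,"tz": 0,"rx": 0,"ry": 0,"rz": 0}
    - {"tx": 6,"ty": -66,"tz": 0,"rx": 0,"ry": 0,"rz": 0}
    - {"tx": 12,"ty": -66,"tz": 0,"rx": 0,"ry": 0,"rz": 0}
    - {"tx": 18,"ty": -66,"tz": 0,"rx": 0,"ry": 0,"rz": 0}
    - {"tx": 21,"ty": -66,"tz": 0,"rx": 0,"ry": 0,"rz": 0}
    - {"tx": 21,"ty": -66,"tz": 0,"rx": 0,"ry": 0,"rz": 0}

```text
time_s: 5.38
tool_pos: [475.8, 56.4, 192.4]
tcp_rot: [0.901, 1.377, -0.902]
ft_force: [0.4, 0.3, 0.2]
grip_width: -0.5
```

carry_out:
  rows:
    - {"tx": 2,"ty": 0,"tz": 0,"rx": 0,"ry": 0,"rz": 0}
    - {"tx": 4,"ty": 0,"tz": 0,"rx": 0,"ry": 0,"rz": 0}
    - {"tx": 4,"ty": 0,"tz": 0,"rx": 0,"ry": 0,"rz": 0}

```text
time_s: 5.75
tool_pos: [475.8, 56.2, 188.8]
tcp_rot: [0.901, 1.376, -0.902]
ft_force: [-1.0, -0.6, 0.2]
grip_width: -0.3
```

TCP at 188.8, below the vent plate top at 193, with no force. I'll carry on down.

carry_out:
  rows:
    - {"tx": 4,"ty": 0,"tz": 0,"rx": 0,"ry": 0,"rz": 0}
    - {"tx": 8,"ty": 0,"tz": 0,"rx": 0,"ry": 0,"rz": 0}
    - {"tx": 12,"ty": 0,"tz": 0,"rx": 0,"ry": 0,"rz": 0}
    - {"tx": 14,"ty": 0,"tz": 0,"rx": 0,"ry": 0,"rz": 0}
    - {"tx": 14,"ty": 0,"tz": 0,"rx": 0,"ry": 0,"rz": 0}

```text
time_s: 6.38
tool_pos: [475.8, 56.3, 174.7]
tcp_rot: [0.901, 1.376, -0.902]
ft_force: [-0.7, -0.4, 0.3]
grip_width: -0.2
```

```bash
python3 -c "
from h import *
go([-23,0,174])
p=camera_params('wrist');I=read_camera('wrist')[:,:,::-1];J=read_camera('side')[:,:,::-1];go([-60,0,213])
cv2.imwrite('pics/w6.png',I);cv2.imwrite('pics/s6.png',J)
I=cv2.resize(I[90:300,190:370],(400,467),interpolation=2);J=cv2.resize(J[130:200,240:300],(400,467),interpolation=2)
cv2.imwrite('pics/ws6.png',np.hstack([I,J]))
import pickle;pickle.dump(p,open('w6.pkl','wb'))"
```

```text
t 6.375 tcp [475.797  56.262 174.68 ] box [-62.421  -0.631 174.68 ] F [-0.726 -0.358  0.331] w -0.20513617020997282
target [511.682  72.591 174.   ] tool shift [ 0.667 39.421 -0.636] rot [-0. -0.  0.]
t 6.475 tcp [475.884  56.24  174.871] box [-62.35   -0.687 174.871] F [ 0.375 -0.166  0.15 ] w 0.14705608950172996
target [477.764  57.808 213.   ] tool shift [-38.129   2.348  -0.687] rot [-0.  0.  0.]
```

View pics/ws6.png

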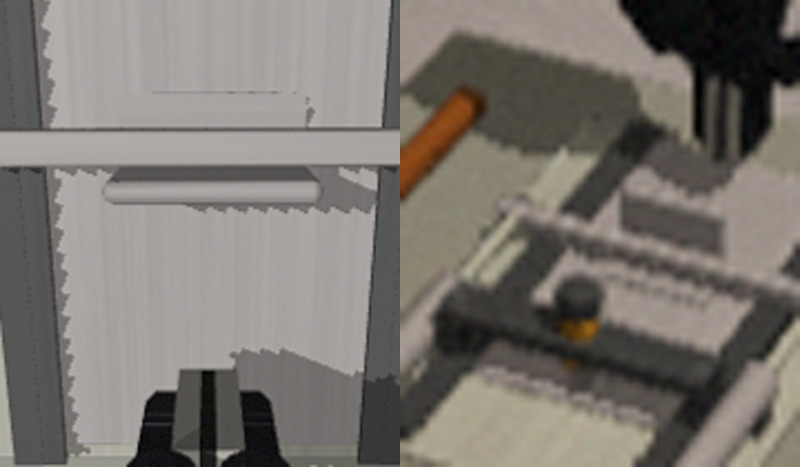

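```bash
python3 -c "
from h import *
import pickle;p=pickle.load(open('w6.pkl','rb'));q=camera_params('side')
f=lambda P,uw,us:np.r_[proj(0,P,p)[0]-uw,proj(0,P,q)[0]-us]
k=400/180
for uw,us in [((180,369),(320,160)),((105,203),(321,222))]:
  r=least_squares(f,[480,55,230],args=(np.array([uw[0]/k+190,uw[1]/k+90]),np.array([us[0]/6.667+240,us[1]/6.667+130])))
  print(inv(b,r.x),r.fun)
"
```

```text
[-49.597   5.421 220.487] [ 0.222 -0.174  1.408 -0.487]
[-12.882  20.633 218.704] [ 0.128 -0.089  0.83  -0.217]
```

Tip at z≈218 with its front edge at x≈−50, and the tab front at ≈−12. I'll lower 5 mm more, then approach.

carry_out:
  rows:
    - {"tx": 3,"ty": 0,"tz": 0,"rx": 0,"ry": 0,"rz": 0}
    - {"tx": 5,"ty": 8,"tz": 0,"rx": 0,"ry": 0,"rz": 0}
    - {"tx": 5,"ty": 18,"tz": 0,"rx": 0,"ry": 0,"rz": 0}
    - {"tx": 5,"ty": 26,"tz": 0,"rx": 0,"ry": 0,"rz": 0}
    - {"tx": 5,"ty": 32,"tz": 0,"rx": 0,"ry": 0,"rz": 0}
    - {"tx": 5,"ty": 36,"tz": 0,"rx": 0,"ry": 0,"rz": 0}
    - {"tx": 5,"ty": 36,"tz": 0,"rx": 0,"ry": 0,"rz": 0}

```text
time_s: 7.35
tool_pos: [509.0, 70.8, 169.8]
tcp_rot: [0.901, 1.376, -0.901]
ft_force: [-0.9, -0.3, -0.7]
grip_width: -0.2
```

carry_out:
  rows:
    - {"tx": 0,"ty": 2,"tz": 0,"rx": 0,"ry": 0,"rz": 0}
    - {"tx": 0,"ty": 4,"tz": 0,"rx": 0,"ry": 0,"rz": 0}
    - {"tx": 0,"ty": 4,"tz": 0,"rx": 0,"ry": 0,"rz": 0}

```text
time_s: 7.72
tool_pos: [512.0, 71.9, 169.8]
tcp_rot: [0.901, 1.377, -0.902]
ft_force: [-2.4, -0.8, 1.9]
grip_width: -0.1
```

carry_out:
  rows:
    - {"tx": 0,"ty": 2,"tz": 0,"rx": 0,"ry": 0,"rz": 0}
    - {"tx": 0,"ty": 4,"tz": 0,"rx": 0,"ry": 0,"rz": 0}
    - {"tx": 0,"ty": 4,"tz": 0,"rx": 0,"ry": 0,"rz": 0}

```text
time_s: 8.1
tool_pos: [515.6, 73.5, 169.7]
tcp_rot: [0.901, 1.377, -0.903]
ft_force: [-5.4, -1.1, 2.8]
grip_width: 0.2
```

Contact at TCP x≈−24, as predicted. I'll push about 31 mm more to a travel of about 36 mm.

carry_out:
  rows:
    - {"tx": 0,"ty": 4,"tz": 0,"rx": 0,"ry": 0,"rz": 0}
    - {"tx": 0,"ty": 8,"tz": 0,"rx": 0,"ry": 0,"rz": 0}
    - {"tx": 0,"ty": 12,"tz": 0,"rx": 0,"ry": 0,"rz": 0}
    - {"tx": 0,"ty": 16,"tz": 0,"rx": 0,"ry": 0,"rz": 0}
    - {"tx": 0,"ty": 20,"tz": 0,"rx": 0,"ry": 0,"rz": 0}
    - {"tx": 0,"ty": 20,"tz": 0,"rx": 0,"ry": 0,"rz": 0}

```text
time_s: 8.85
tool_pos: [534.4, 81.8, 169.7]
tcp_rot: [0.901, 1.376, -0.902]
ft_force: [-4.7, -1.4, 1.4]
grip_width: -0.0
```

carry_out:
  rows:
    - {"tx": 0,"ty": 4,"tz": 0,"rx": 0,"ry": 0,"rz": 0}
    - {"tx": 0,"ty": 8,"tz": 0,"rx": 0,"ry": 0,"rz": 0}
    - {"tx": 0,"ty": 11,"tz": 0,"rx": 0,"ry": 0,"rz": 0}
    - {"tx": 0,"ty": 11,"tz": 0,"rx": 0,"ry": 0,"rz": 0}

```text
time_s: 9.35
tool_pos: [544.3, 86.1, 169.7]
tcp_rot: [0.901, 1.376, -0.902]
ft_force: [-3.5, -1.5, 1.4]
grip_width: -0.2
```

```bash
python3 -c "
from h import *
go([-60,0,213])
p=camera_params('wrist');cv2.imwrite('pics/w7.png',read_camera('wrist')[:,:,::-1])
import pickle;pickle.dump(p,open('w7.pkl','wb'))"
```

```text
t 9.35 tcp [544.281  86.109 169.702] box [ 12.285  -0.632 169.702] F [-3.466 -1.471  1.388] w -0.1760313208717814
target [477.764  57.808 213.   ] tool shift [-43.252 -72.312  -0.625] rot [-0.    -0.     0.001]
```

carry_out:
  rows:
    - {"tx": 0,"ty": -4,"tz": 0,"rx": 0,"ry": 0,"rz": 0}
    - {"tx": 0,"ty": -8,"tz": 0,"rx": 0,"ry": 0,"rz": 0}
    - {"tx": 0,"ty": -12,"tz": 0,"rx": 0,"ry": 0,"rz": 0}
    - {"tx": 0,"ty": -16,"tz": 0,"rx": 0,"ry": 0,"rz": 0}
    - {"tx": 0,"ty": -25,"tz": 0,"rx": 0,"ry": 0,"rz": 0}
    - {"tx": 0,"ty": -40,"tz": 0,"rx": 0,"ry": 0,"rz": 0}
    - {"tx": 0,"ty": -60,"tz": 0,"rx": 0,"ry": 0,"rz": 0}
    - {"tx": 0,"ty": -72,"tz": 0,"rx": 0,"ry": 0,"rz": 0}

```text
time_s: 10.4
tool_pos: [477.3, 56.8, 170.0]
tcp_rot: [0.901, 1.376, -0.902]
ft_force: [-0.3, 0.1, 0.7]
grip_width: -0.2
```

carry_out:
  rows:
    - {"tx": -30,"ty": 0,"tz": 0,"rx": 0,"ry": 0,"rz": 0}
    - {"tx": -80,"ty": 0,"tz": 0,"rx": 0,"ry": 0,"rz": 0}
    - {"tx": -125,"ty": 0,"tz": 0,"rx": 0,"ry": 0,"rz": 0}
    - {"tx": -140,"ty": 0,"tz": 0,"rx": 0,"ry": 0,"rz": 0}
    - {"tx": -140,"ty": 0,"tz": 0,"rx": 0,"ry": 0,"rz": 0}

```text
time_s: 11.02
tool_pos: [478.7, 57.3, 310.3]
tcp_rot: [0.902, 1.374, -0.901]
ft_force: [0.0, -0.7, -1.0]
grip_width: -0.1
```

```bash
python3 -c "
from h import *
go([-60,0,310])
p=camera_params('wrist');I=read_camera('wrist')[:,:,::-1]
cv2.imwrite('pics/w8.png',cv2.resize(I,None,fx=1.4,fy=1.4,interpolation=2))
import pickle;pickle.dump(p,open('w8.pkl','wb'))"
```

```text
t 11.025 tcp [478.739  57.341 310.264] box [-59.293  -0.818 310.264] F [ 0.048 -0.742 -0.998] w -0.1035086858449035
target [477.764  57.808 310.   ] tool shift [ 0.263 -0.708 -0.818] rot [-0.     0.001 -0.002]
```

View pics/w8.png

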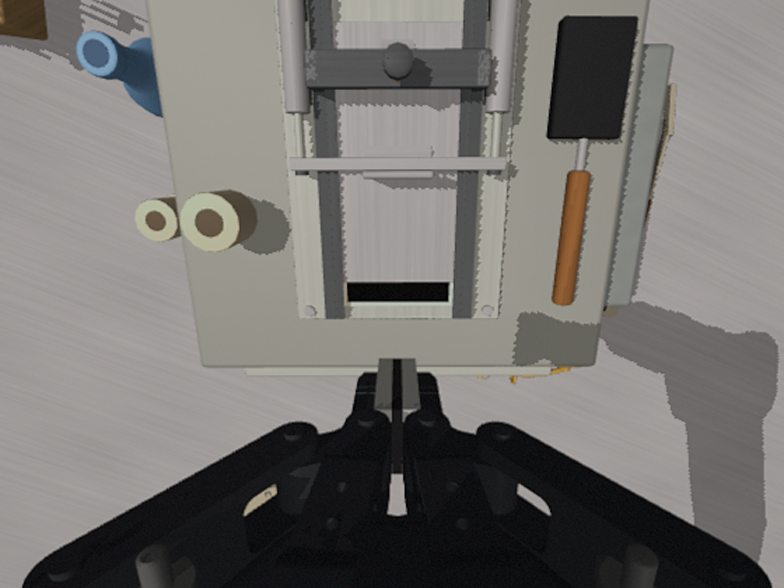

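The slide stands open with its front gap showing. The tab's front edge moved from row 213 to 176, which is about 23 mm. The knob is down at (398,60), and the post and paddle are where they were.

```bash
python3 -c "
from h import *
import pickle;p=pickle.load(open('w8.pkl','rb'));print(inv(b,back(0,(398/1.4,177/1.4),225,p)))
go([-60,0,310]);print(hand_in())"
```

```text
[ 11.678  -1.769 225.   ]
t 11.075 tcp [478.168  57.208 309.172] box [-59.869  -0.712 309.172] F [-0.208 -0.663 -0.439] w 0.1055097744207488
target [477.764  57.808 310.   ] tool shift [-0.828 -0.132 -0.712] rot [-0.  0.  0.]
the job is handed in; nothing more can be done
None
```

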